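# Rack the packed jaw plate

### The arm

A 6-joint arm with a two-finger parallel gripper is mounted at the origin on the work surface. World frame = base frame: x ahead of the robot, y to its left, z up, the work surface at z = 0. Lengths are in m, angles in degrees, forces in N, time in s.
With the tool pointing down it reaches from about 0.325 to 0.85 m from the base axis. Payload 15.5 kg.
Tool frame: the origin (TCP) lies midway between the tips of the shut fingers; the grasp point (between the pads) lies 19 mm behind it; z points along the fingers, y is the line along which they close (so a half turn about z gives the same grasp; the last joint's range is limited). The gripper opens to 91 mm and grips with 3 to 60 N. Pads are 32 mm wide; open, the fingers measure 118 mm over their backs; the gripper's body (76 mm by 178 mm) begins 60 mm behind the grasp point.
Start: joints at [68.211, 28.281, 77.091, -0, 74.628, -5.472], TCP at [0.176, 0.6, 0.214] pointing down, gripper open.
Joint ranges: [-166.48, 166.48], [-47.26, 123.95], [12.59, 153.08], [-70.14, 250.14], [6.76, 159.57], [-176.63, 176.63]. Speed limits (degrees/s): [108.29, 108.29, 147.25, 172.46, 172.46, 172.46].

### API

Orientations are given as a 3x3 rotation matrix whose columns are the frame's x, y, z axes.
In Python, from bench import ctrl gives the robot as it stands. The module is installed in compiled form; this text tells all that it offers. Calls block until the motion is done:
- ctrl.goto(position, orientation): joint-space move of the TCP to a pose.
- ctrl.move_l(position, vel=0.15, ori=None, contact_N=None): straight line of the TCP; ori=None keeps the orientation; vel is the mean speed in m/s. With contact_N (N) it stops when the force on the tool has changed by that much, and returns True; else False.
- ctrl.movej(angles): joint-space move.
- ctrl.command_gripper(opening): opening from 0.0 (shut) to 1.0 (fully open); the grip force is fixed at half the most; returns when the fingers have stopped.
- ctrl.sleep(seconds).
- ctrl.ik(position, orientation): joint angles nearest the present ones, or None.
- ctrl.read_camera(name): name is "scene" or "side" or "wrist"; returns the picture (400x640x3 uint8, blue, green, red); there is no depth.
- ctrl.camera_params(name): a dict with "fx", "fy", "cx", "cy" (pixels), "D" ([k1, k2, p1, p2, k3] as OpenCV has them; the pictures are not rectified), "pose" (4x4, takes a point from camera to world coordinates); the wrist camera has in their place "T_tool_cam" (4x4, takes a point from camera to tool coordinates, whose origin is the TCP and whose axes are the flange's). Camera axes: x right, y up, looking along -z (the intrinsics and any distortion apply to the point x, -y, -z); pixel columns grow to the right and rows downward; lengths in m; the calibration is good to about 2 mm. A picture is of the moment at which its call begins: read the wrist's pose just before it. camera_params takes no time and is no camera call.
A pose or a line that the arm cannot do raises ctrl.MotionError and nothing moves.
- ctrl.sign_off(): hands the job in; it is judged then, once.
Readings, each from a call of its own:
- ctrl.current_t(): time.
- ctrl.current_q(): joint angles.
- ctrl.current_dq(): joint speeds.
- ctrl.current_effort(): joint torques, N m.
- ctrl.current_tool_pos(): TCP position.
- ctrl.current_eef_rot(): TCP orientation.
- ctrl.current_contact_force(): force on the tool from outside, world axes, zero at the start.
- ctrl.current_wrist_torque(): the same for the moment, N m.
- ctrl.current_grip_width(): opening from 0.0 (shut) to 1.0 (fully open).
- ctrl.current_grasp_force(): force on a finger pad.
Only numpy, scipy, OpenCV 4.12 (cv2) and the standard library are available. Lean on these libraries where they do the work, as an engineer would, in place of code of your own. Each camera call takes 0.05 s, during which the arm holds its last target. There are 200 camera calls.

### The job

A flat steel jaw plate stands packed on the wooden board between two chuck jaws. Draw it out by its two narrow ends, stand it upright on the open bench and let go, then take it again by its flat faces and feel for the grooves of the rack's empty bay, whose sliding guides were clamped only roughly in place, and slide it down them, keeping hold of it until it sits fully home on the rack floor; then let go. Do not let it drop or ram it into the rack, and leave the two jaws and the plate already in the rack where they stand.

Things in the scene. Friction and masses are not known exactly. Their poses are not given: they have to be found in the camera images.
- plate: The jaw plate to be racked: plain steel slab standing upright, 16 mm thick (its x), 62 mm wide (y), 100 mm tall (z), two bolt holes through its faces, 0.75 kg. Origin: centre of its underside. It starts on the wooden board, faces 2 mm from the jaws on either side; its narrow ends stick out 6 mm past the jaws. Either face may point either way.
- row_board: Fixed plywood board 160 x 90 mm, 10 mm thick, on which the two jaws and the plate stand in a row along its x. Origin at the centre of its underside, on the bench.
- jaw_near: Dark stepped chuck jaw, 45 mm (x) x 50 mm (y) x 100 mm tall, 1.6 kg, loose, on the board on the plate's -x side. Origin at the centre of its underside.
- jaw_far: The same kind of jaw, on the plate's +x side. Origin at the centre of its underside.
- rack: Fixed grey two-bay rack. Base 180 (x) x 100 (y) x 10 mm; two side walls along x, 150 mm long, 6 mm thick, tops 110 mm above the bench, inner faces 66 mm apart. Empty bay at x = -42 mm, bay with a plate at +42 mm: each has facing upright grooves between aluminium ribs 6 mm thick (x), 8 mm deep (y), full height. Origin: centre of the base's underside.
- bay (a point): Nominal centre of the empty bay's floor, on the rack, 10 mm above the bench, axes as the rack's. The real grooves lie up to 9 mm from here along x, either way (not measured; y is true). They are 18 mm wide (x), 66 mm from bottom to bottom (y), 100 mm tall, mouth flared to 23 mm (x) in the top 5 mm; 50 mm is free between the ribs (y). A plate fully home has its top flush with the walls.
- spare: A like plate (16 x 62 x 100 mm) standing loose in the rack's other bay. Origin at the centre of its underside.
Not all that is in view belongs to the job. What is shaped like the plate but blue or orange is not meant.

How it is judged:
By the outcome, as a careful person would: the job done as asked, in the order asked, and still so for the second after the job is handed in, with the robot touching nothing.
It also fails if it takes over 72 s, if anything falls off the work surface, if the arm or the gripper's body presses on something with over 40 N, if the wrist force passes 120 N, or if a joint passes its speed limit or range.

## Working session

There is one attempt and no reset: what is moved stays moved. The work goes in short steps, each a Python script; the robot and the scene stay as the last script left them, time stands still between calls to the robot, and variables do not carry over. Pictures are saved under pics/ and viewed, at most 10 in all, crops included, and the job is handed in when it is done.

```bash
mkdir -p pics; ls
python3 - <<'E'
from bench import ctrl
import cv2,numpy as np
a=ctrl.read_camera("scene");b=ctrl.read_camera("side");w=ctrl.read_camera("wrist")
for n,i in (("scene",a),("side",b),("wrist",w)): cv2.imwrite(f"pics/{n}0.png",i)
np.set_printoptions(precision=4,suppress=True)
for n in("scene","side","wrist"):
  p=ctrl.camera_params(n); print(n,p)
E
```

```text
pics
scene {'fx': 468.63081272626135, 'fy': 468.63081272626135, 'cx': 317.2828004066743, 'cy': 197.76705765515172, 'D': array([-0.0837,  0.    ,  0.    ,  0.    ,  0.    ]), 'pose': array([[-0.6811, -0.5709,  0.4585,  0.9614],
       [ 0.7321, -0.5176,  0.4429,  0.3649],
       [-0.0156,  0.6373,  0.7705,  0.7834],
       [ 0.    ,  0.    ,  0.    ,  1.    ]])}
side {'fx': 433.5597213122848, 'fy': 433.5597213122848, 'cx': 330.0222246199725, 'cy': 204.72199848261909, 'D': array([-0.0966,  0.    ,  0.    ,  0.    ,  0.    ]), 'pose': array([[ 0.9716,  0.1518, -0.1818,  0.3361],
       [-0.2359,  0.6867, -0.6876, -0.8273],
       [ 0.0204,  0.7109,  0.7029,  0.7928],
       [ 0.    ,  0.    ,  0.    ,  1.    ]])}
wrist {'fx': 346.794088607141, 'fy': 346.794088607141, 'cx': 314.0880503803466, 'cy': 194.19924696101765, 'D': array([-0.0557,  0.    ,  0.    ,  0.    ,  0.    ]), 'T_tool_cam': array([[ 0.0004,  0.9618,  0.2739,  0.0773],
       [ 1.    , -0.0004, -0.    , -0.0011],
       [ 0.0001,  0.2739, -0.9618, -0.1717],
       [ 0.    ,  0.    ,  0.    ,  1.    ]])}
```

View pics/scene0.png

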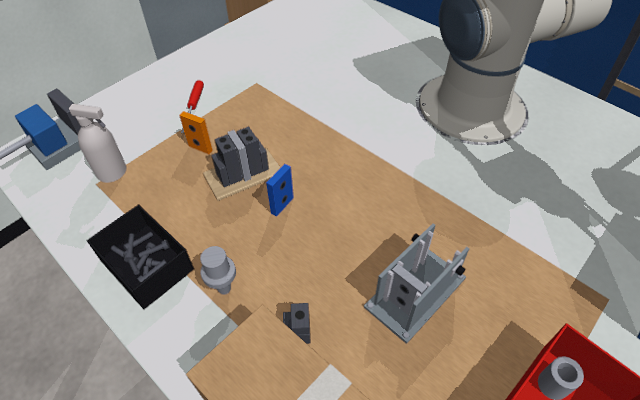

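View pics/side0.png

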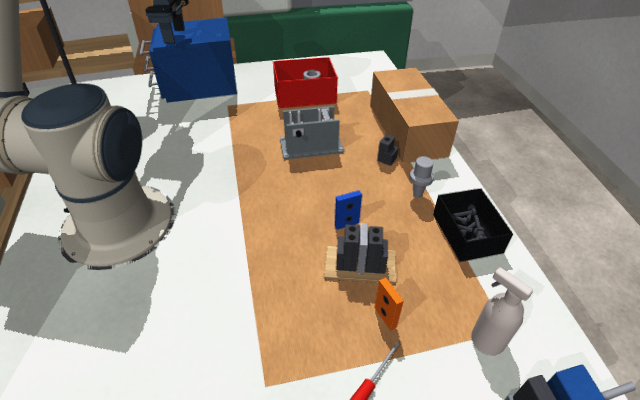

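Row of jaws and plate: scene (240,160), side (362,250). Rack: scene (415,285), side (312,132). There are three plate-like candidates near the row. The orange one is at scene (195,132), the blue one at (280,190), and the bare steel one is between the jaws at (240,155). The steel one fits the description, so I'll confirm it in an enlarged crop.

```bash
cat > h.py <<'E'
import numpy as np,cv2
from bench import ctrl
np.set_printoptions(precision=4,suppress=True)
F=np.diag([1.,-1,-1])
def cam(name,pose=None):
    p=ctrl.camera_params(name)
    K=np.array([[p['fx'],0,p['cx']],[0,p['fy'],p['cy']],[0,0,1]])
    T=np.array(p['pose']) if 'pose' in p else pose@np.array(p['T_tool_cam'])
    return K,np.array(p['D']),T
def tool():
    T=np.eye(4);T[:3,:3]=ctrl.current_eef_rot();T[:3,3]=ctrl.current_tool_pos();return T
def ray(c,uv):
    K,D,T=c;x=cv2.undistortPoints(np.array([[uv]],float),K,D)[0,0]
    d=T[:3,:3]@F@np.array([*x,1]);return T[:3,3],d/np.linalg.norm(d)
def tri(obs):
    A=0;b=0
    R=[ray(c,uv) for c,uv in obs]
    for o,d in R:
        P=np.eye(3)-np.outer(d,d);A=A+P;b=b+P@o
    X=np.linalg.solve(A,b)
    return X,max(np.linalg.norm(np.cross(X-o,d)) for o,d in R)
def onz(c,uv,z):
    o,d=ray(c,uv);return o+d*(z-o[2])/d[2]
def proj(c,X):
    K,D,T=c;X=np.atleast_2d(X);Y=(X-T[:3,3])@T[:3,:3]@F
    return cv2.projectPoints(Y,np.zeros(3),np.zeros(3),K,D)[0][:,0]
E
python3 - <<'E'
from h import *
s=cv2.imread('pics/scene0.png');d=cv2.imread('pics/side0.png')
def crop(i,u,v,w,h):return cv2.resize(i[v:v+h,u:u+w],(400,300),interpolation=cv2.INTER_CUBIC)
o=np.vstack([np.hstack([crop(s,190,110,120,90),crop(s,350,215,140,105+0*1)]),np.hstack([crop(d,310,185,120,90),crop(d,260,90,100,75)])])
cv2.imwrite('pics/c1.png',o)
S=cam('scene');D=cam('side')
print(tri([(S,(240,137)),(D,(364,228))]),onz(S,(418,285),.05),onz(D,(312,140),.05))
E
```

```text
(array([ 0.5592, -0.2489,  0.1197]), np.float64(0.00516092644859312)) [0.5518 0.211  0.05  ] [0.5401 0.1677 0.05  ]
```

View pics/c1.png

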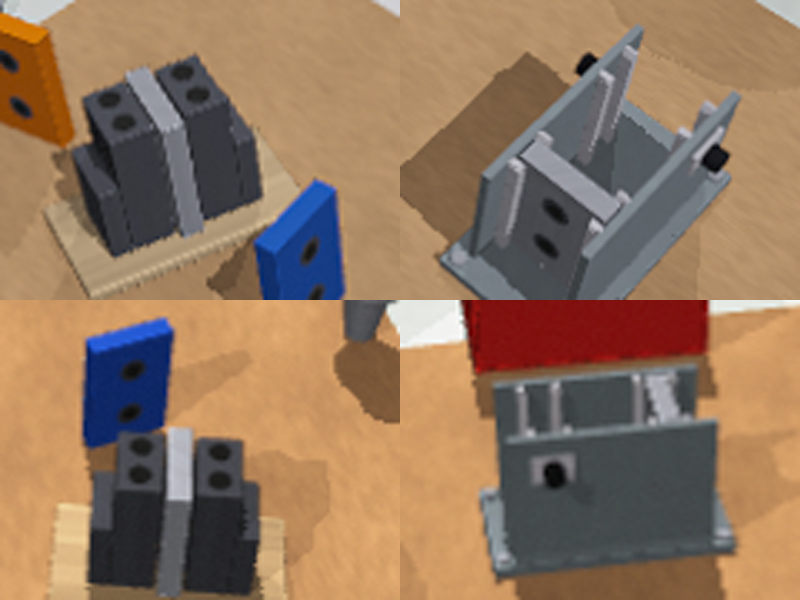

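View pics/wrist0.png

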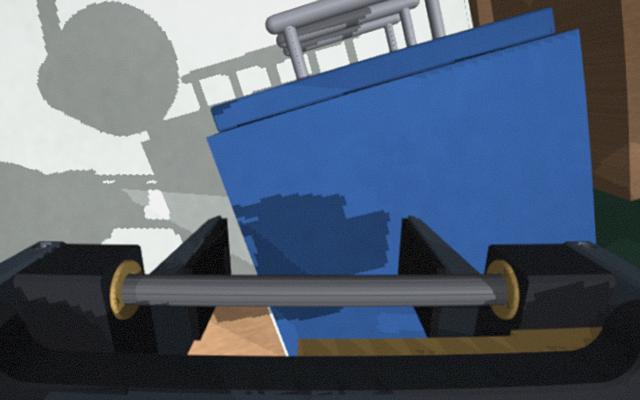

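The crop shows the plain steel plate standing between the two dark jaws, at crop (155,100) and (178,490). The blue and orange plates stand apart and are not meant. The first wrist view shows only the blue cabinet. Next I take wrist stereo views over the rack and then the row.

```bash
cat >> h.py <<'E'
def down(yaw):
    "tool z down, tool y at world angle yaw (deg)"
    a=np.radians(yaw);y=np.array([np.cos(a),np.sin(a),0]);z=np.array([0,0,-1.]);return np.column_stack([np.cross(y,z),y,z])
def shot(n):
    T=tool();i=ctrl.read_camera('wrist');cv2.imwrite(f'pics/{n}.png',i);np.save(f'pics/{n}.npy',T);return i
def wc(n): return cam('wrist',np.load(f'pics/{n}.npy'))
E
python3 - <<'E'
from h import *
t0=ctrl.current_t();print(t0,ctrl.current_eef_rot())
for y in(0,180,90,-90):
  print(y,ctrl.ik([.545,.16,.27],down(y)),ctrl.ik([.53,-.25,.22],down(y)))
E
```

```text
0.15 [[-0.9597  0.2809 -0.0003]
 [ 0.2809  0.9597 -0.0009]
 [ 0.0001 -0.0009 -1.    ]]
0 [10.338  20.7644 80.7037 -0.     78.5319 10.338 ] [-31.0906  24.7907  82.3133  -0.      72.896  -31.0906]
180 [  10.338    20.7644   80.7037   -0.       78.5319 -169.662 ] [-31.0906  24.7907  82.3133  -0.      72.896  148.9094]
90 [ 10.338   20.7644  80.7037  -0.      78.5319 -79.662 ] [ -31.0906   24.7907   82.3133   -0.       72.896  -121.0906]
-90 [ 10.338   20.7644  80.7037  -0.      78.5319 100.338 ] [-31.0906  24.7907  82.3133  -0.      72.896   58.9094]
```

Run:
```python
from h import *
p=ctrl.current_tool_pos()
ctrl.goto([.50,.16,.27],down(0));A=shot('rA')
ctrl.move_l([.59,.16,.27],vel=.2);B=shot('rB')
ctrl.goto([.53,-.21,.23],down(-90));C=shot('pA')
ctrl.move_l([.53,-.29,.23],vel=.2);D=shot('pB')
print(ctrl.current_t())
def r(i):return cv2.resize(i[:290,120:520],(400,290))
cv2.imwrite('pics/m2.png',np.vstack([np.hstack([r(A),r(B)]),np.hstack([r(C),r(D)])]))
```

```text
4.8917
```

View pics/m2.png

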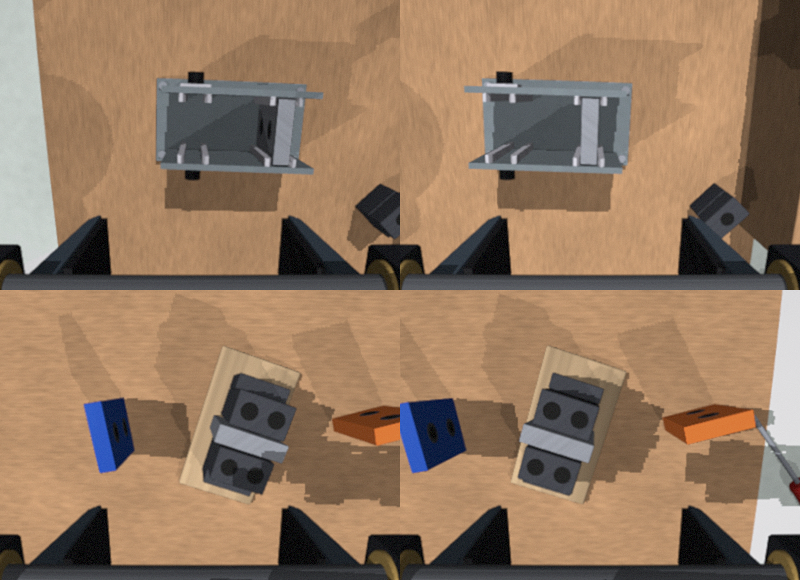

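Top row of the picture: the rack from above, with the empty bay's ribs at left (m2 about (180,97), (205,97), (180,155), (205,155)) and the spare at right. Bottom row: the steel plate between the jaws at about (250,443) and (555,443), with the board turned about 20°. I enlarge these for corner pixels.

Run:
```python
from h import *
def c(n,u,v):
  i=cv2.imread(f'pics/{n}.png')[v:v+75,u:u+100]
  return cv2.resize(i,(400,300),interpolation=cv2.INTER_CUBIC)
def g(im):
  for k in range(0,400,40): cv2.putText(im,str(k//4),(k,8),0,.3,(0,255,255),1);cv2.line(im,(k,0),(k,3),(0,255,255),1)
  for k in range(0,300,40): cv2.putText(im,str(k//4),(0,k+4),0,.3,(0,255,255),1)
  return im
# empty bay ends + plate tops
cv2.imwrite('pics/m3.png',np.vstack([np.hstack([g(c('rA',270,75)),g(c('rB',185,75))]),np.hstack([g(c('pA',315,115)),g(c('pB',225,115))])]))
```

```text
(no output)
```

View pics/m3.png

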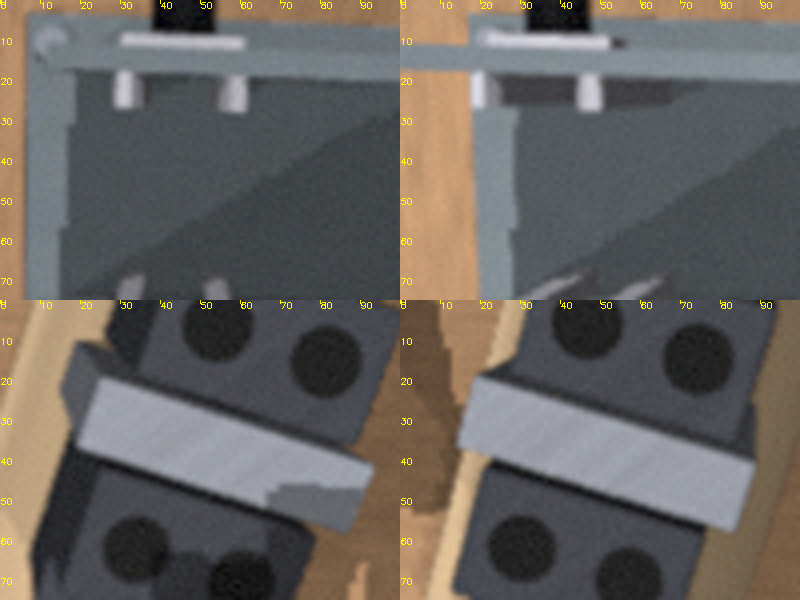

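```bash
cat > fit.py <<'E'
from h import *
from scipy.optimize import differential_evolution as de
def rackpts():
    L=[];b=lambda x0,y0,x1,y1,z:L.append(np.column_stack([np.linspace(x0,x1,80),np.linspace(y0,y1,80),np.full(80,z)]))
    for s in(1,-1):
        b(-.09,.05*s,.09,.05*s,.01);b(.09*s,-.05,.09*s,.05,.01)
        for y in(.033,.039): b(-.075,y*s,.075,y*s,.11)
    return np.vstack(L)
def place(P,q):
    c,s=np.cos(q[2]),np.sin(q[2]);return P@np.array([[c,s,0],[-s,c,0],[0,0,1]])+[q[0],q[1],0]
def gm(n):
    g=cv2.GaussianBlur(cv2.imread(f'pics/{n}.png'),(0,0),1.).astype(np.float32)
    return np.minimum(np.sqrt((cv2.Sobel(g,5,1,0)**2+cv2.Sobel(g,5,0,1)**2).sum(2)),120)
def fit(names,c,P,w=(.03,.03,.15)):
    G=[(gm(n),wc(n)) for n in names]
    def f(q):
        t=0
        for g,k in G:
            m=proj(k,place(P,q)).astype(np.float32);t-=cv2.remap(g,m[:,:1],m[:,1:],1).mean()
        return t
    r=de(f,[(a-b,a+b) for a,b in zip(c,w)],seed=1,maxiter=80,popsize=12);return r.x,r.fun
E
python3 - <<'E'
from fit import *
a,b=wc('pA'),wc('pB')
pa=np.array([(25,19.25),(93.5,41.25),(87.5,58),(19,36.25)])+[315,115]-.375
pb=np.array([(19.5,19),(88.75,41),(83.75,57.5),(14.5,36.25)])+[225,115]-.375
X=[]
for u,v in zip(pa,pb):
    x,e=tri([(a,u),(b,v)]);X.append(x);print(x,e)
X=np.array(X);print('edges',[np.linalg.norm(X[i]-X[i-1]) for i in range(4)],X.mean(0))
Z=np.array([onz(k,u,.11) for k,q in((a,pa),(b,pb)) for u in q]);print(Z)
d=Z[[1,2,5,6]].mean(0)-Z[[0,3,4,7]].mean(0);print('long dir',np.degrees(np.arctan2(d[1],d[0])),np.linalg.norm(d),Z.mean(0))
P=rackpts();q0=(.545,.19,0)
for n in(['rA'],['rB'],['rA','rB']):
    q,f=fit(n,q0,P);print(n,q[:2],np.degrees(q[2]),f)
np.save('rack.npy',q)
k=wc('rA');g1=onz(k,(270+181/4-.375,75+90/4-.375),.11);print('groove far ctr',g1)
R=place(np.eye(3)*0,q)[0]
c,s=np.cos(q[2]),np.sin(q[2]);d=g1[:2]-q[:2];print('in rack frame',c*d[0]+s*d[1],-s*d[0]+c*d[1])
o=[]
for n,u,v in(('rA',265,65),('rB',180,65)):
    i=cv2.resize(cv2.imread(f'pics/{n}.png')[v:v+120,u:u+200],None,fx=4,fy=4,interpolation=cv2.INTER_CUBIC)
    for m in proj(wc(n),place(P,q)): cv2.circle(i,tuple(int(t) for t in (m-[u,v]+.5)*4),0,(0,0,255),-1)
    o.append(i[:300] if n=='rB' else i[:480])
cv2.imwrite('pics/m4.png',np.vstack([o[0][:,:],o[1][:100]]))
E
```

```text
[ 0.5767 -0.2318  0.1071] 5.8960009293401116e-05
[ 0.5586 -0.2902  0.1108] 0.00021725790421401678
[ 0.5443 -0.286   0.1114] 5.773261183854252e-05
[ 0.5622 -0.2269  0.1079] 0.00015098498389666973
edges [np.float64(0.015238086470097131), np.float64(0.06128129502929838), np.float64(0.014932405325692562), np.float64(0.06179719616892519)] [ 0.5605 -0.2587  0.1093]
[[ 0.577  -0.2316  0.11  ]
 [ 0.5587 -0.2905  0.11  ]
 [ 0.5441 -0.2863  0.11  ]
 [ 0.5627 -0.2268  0.11  ]
 [ 0.5769 -0.2324  0.11  ]
 [ 0.5583 -0.2902  0.11  ]
 [ 0.544  -0.2859  0.11  ]
 [ 0.5624 -0.2274  0.11  ]]
long dir -107.46742428212544 0.06155821996544139 [ 0.5605 -0.2589  0.11  ]
['rA'] [0.5436 0.2058] -1.7791664390425943 -109.677895
['rB'] [0.5437 0.2057] -1.6525925773533383 -109.46382904052734
['rA', 'rB'] [0.5437 0.2058] -1.701089056411697 -219.07107543945312
groove far ctr [0.5015 0.2369 0.11  ]
in rack frame -0.04309747261112707 0.029873449839442994
```

View pics/m4.png

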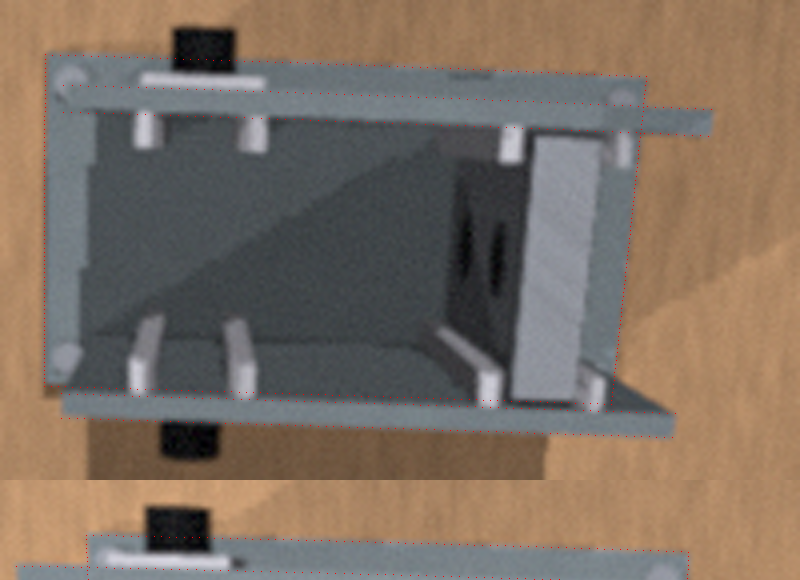

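The rack fit overlays well: pose (0.5437, 0.2058), yaw -1.7°. The groove's far end is at rack x ≈ -43. The plate top measures z 0.109, 61.5 x 15 mm, as it should, so I pick it up.

Run:
```python
from fit import *
q=np.load('rack.npy');k=wc('rA');c,s=np.cos(q[2]),np.sin(q[2])
for m in((201,132),(192,378)):
    d=onz(k,(m[0]/4+265-.375,m[1]/4+65-.375),.11)[:2]-q[:2];print('groove',c*d[0]+s*d[1],-s*d[0]+c*d[1])
R=down(-107.4);x,y=.5605,-.2588
ctrl.goto([x,y,.2],R)
print('above',ctrl.current_tool_pos())
hit=ctrl.move_l([x,y,.068],vel=.08,contact_N=8)
print('down',hit,ctrl.current_tool_pos())
if not hit:
    ctrl.command_gripper(0.0)
    print(ctrl.current_grip_width()*91,ctrl.current_grasp_force(),ctrl.current_contact_force(),ctrl.current_wrist_torque())
print(ctrl.current_t())
```

```text
groove -0.043083091909600024 0.029424521370213255
groove -0.043411706765450406 -0.028227809966989606
above [ 0.5605 -0.258   0.2002]
down False [ 0.5607 -0.2589  0.0684]
61.55618293672919 29.96081382036209 [-0.7231  2.0951  2.9673] [ 0.3305  0.0753 -0.0424]
7.7083
```

Run:
```python
from fit import *
x,y=.5605,-.2588
ctrl.move_l([x,y,.11],vel=.03);print(ctrl.current_contact_force(),ctrl.current_grip_width()*91)
ctrl.move_l([x,y,.24],vel=.1);print(ctrl.current_contact_force(),ctrl.current_wrist_torque(),ctrl.current_grip_width()*91)
cv2.imwrite('pics/side1.png',ctrl.read_camera('side')[180:300,290:450])
R=down(np.degrees(np.load('rack.npy')[2])-90)
ctrl.goto([.47,.0,.2],R)
ctrl.move_l([.47,.0,.075],vel=.08)
print(ctrl.current_tool_pos(),ctrl.current_contact_force())
hit=ctrl.move_l([.47,.0,.05],vel=.01,contact_N=4)
print(hit,ctrl.current_tool_pos(),ctrl.current_contact_force(),ctrl.current_wrist_torque(),ctrl.current_grip_width()*91,ctrl.current_t())
```

```text
[-0.1712  0.384  -7.0037] 62.01646879815955
[-0.9108 -0.7944 -7.4684] [-0.0604  0.123   0.0541] 61.52214379605295
[ 0.4702 -0.      0.0753] [ 0.2675 -0.4662 -6.5598]
True [0.4701 0.0001 0.0579] [0.5387 1.965  5.8236] [ 0.23    0.0839 -0.0033] 61.60819177858004 15.1333
```

Run:
```python
from fit import *
ctrl.command_gripper(1.0); print(ctrl.current_contact_force())
ctrl.move_l([.47,.0,.215],vel=.1)
yaw=np.degrees(np.load('rack.npy')[2])
ctrl.goto([.44,-.03,.23],down(yaw));A=shot('sA')
ctrl.move_l([.50,-.03,.23],vel=.15);B=shot('sB')
L=[];b=lambda x0,y0,x1,y1,z:L.append(np.column_stack([np.linspace(x0,x1,60),np.linspace(y0,y1,60),np.full(60,z)]))
for s in(1,-1): b(-.008,.031*s,.008,.031*s,.1);b(.008*s,-.031,.008*s,.031,.1)
P=np.vstack(L)
for n in(['sA'],['sB'],['sA','sB']):
    q,f=fit(n,(.47,0,np.radians(yaw)),P,(.01,.01,.06));print(q[:2],np.degrees(q[2]),f)
np.save('plate.npy',q)
o=[]
for n in('sA','sB'):
    i=cv2.imread(f'pics/{n}.png')
    for m in proj(wc(n),place(P,q)): cv2.circle(i,tuple(int(t+.5) for t in m),0,(0,0,255),-1)
    o.append(cv2.resize(i[60:260,215:415],(400,400)))
j=cv2.resize(cv2.imread('pics/side1.png'),(266,200))
sc=cv2.imread('pics/x.png') if 0 else cv2.resize(ctrl.read_camera('scene')[90:240,180:380],(266,200))
sd=cv2.resize(ctrl.read_camera('side')[150:300,250:450],(266,200))
bot=np.zeros((200,800,3),np.uint8);bot[:,:266]=j;bot[:,266:532]=sc;bot[:,532:798]=sd
cv2.imwrite('pics/m5.png',np.vstack([np.hstack(o),bot]));print(ctrl.current_t())
```

```text
[-0.6537 -0.0343  0.0477]
[ 0.4693 -0.0005] -1.3774240485925024 -119.59142303466797
[ 0.47   -0.0003] -1.9063782378271252 -119.54916381835938
[ 0.4695 -0.0005] -1.863663876308475 -238.53189086914062
19.75
```

View pics/m5.png

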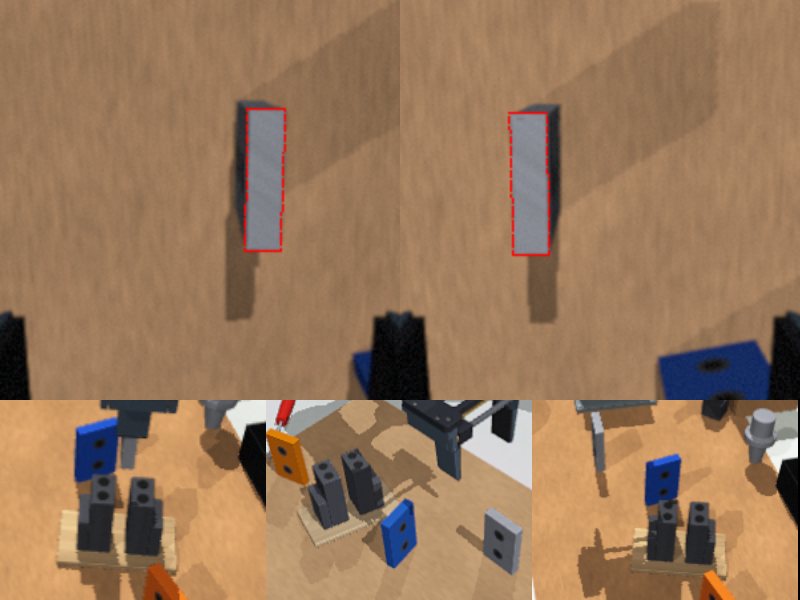

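The plate stands upright and alone on the bench (views at (265,180) and (530,185); scene crop (502,540)). Both jaws are still standing on the board. I regrasp it by the faces and feel at the groove mouth.

Run:
```python
from fit import *
q=np.load('rack.npy');c,s=np.cos(q[2]),np.sin(q[2]);R=down(np.degrees(q[2]))
p=np.load('plate.npy')
ctrl.move_l([p[0],p[1],.2],vel=.15,ori=R)
print(ctrl.move_l([p[0],p[1],.056],vel=.08,contact_N=8),ctrl.current_tool_pos())
ctrl.command_gripper(0.0)
print(ctrl.current_grip_width()*91,ctrl.current_grasp_force(),ctrl.current_contact_force(),ctrl.current_wrist_torque())
z0=ctrl.current_tool_pos()[2]
ctrl.move_l([p[0],p[1],.08],vel=.03);ctrl.move_l([p[0],p[1],.23],vel=.12)
print('lift',ctrl.current_contact_force(),ctrl.current_grip_width()*91)
g=q[:2]+np.array([c,s])*-.0432;zh=z0+.01
np.save('ins.npy',[g[0],g[1],zh])
ctrl.goto([g[0],g[1],.23],R)
ctrl.move_l([g[0],g[1],zh+.105],vel=.08);ctrl.sleep(.2)
print('pre',ctrl.current_tool_pos(),ctrl.current_contact_force(),ctrl.current_wrist_torque())
h=ctrl.move_l([g[0],g[1],zh+.088],vel=.01,contact_N=4);ctrl.sleep(.1)
print(h,ctrl.current_tool_pos(),'above home',ctrl.current_tool_pos()[2]-zh,ctrl.current_contact_force(),ctrl.current_wrist_torque(),ctrl.current_t())
```

```text
False [ 0.4697 -0.0005  0.0563]
15.64229618654255 29.996910989284515 [-0.2654  0.2841 -0.1792] [-0.164   0.007  -0.0634]
lift [ 0.1985 -0.0148 -6.7941] 15.76271416877658
pre [0.5008 0.2072 0.1715] [-0.8977  0.2847 -6.5681] [-0.1368  0.0562  0.0483]
True [0.4989 0.2067 0.1528] above home 0.08678483230108039 [-0.6711 -0.5513 -6.8927] [-0.1121  0.062   0.0153] 29.45
```

Run:
```python
from fit import *
gx,gy,zh=np.load('ins.npy');x,y,_=ctrl.current_tool_pos()
print('cmd',gx,gy,'now',x,y,ctrl.current_tool_pos())
for z in (.086,.08,.06):
    h=ctrl.move_l([x,y,zh+z],vel=.012,contact_N=5)
    t=ctrl.current_tool_pos();print(h,t,t[2]-zh,ctrl.current_contact_force(),ctrl.current_wrist_torque(),ctrl.current_grip_width()*91)
    if h: break
ctrl.sleep(.2);print(ctrl.current_tool_pos(),ctrl.current_contact_force(),ctrl.current_t())
```

```text
cmd 0.5005506478584597 0.20708340686177973 now 0.49892721990454447 0.20669205323809606 [0.4989 0.2067 0.1528]
False [0.4989 0.2067 0.1518] 0.08579530199689603 [ 0.297  -1.1915 -5.6963] [-0.076   0.1049 -0.0011] 15.713638533297525
False [0.4989 0.2067 0.146 ] 0.07997687851376331 [ 0.1035  0.9553 -5.827 ] [-0.1234  0.0267 -0.038 ] 16.06976970672309
False [0.499  0.2067 0.126 ] 0.060044451287339484 [-0.1478 -0.8838 -6.8083] [-0.0578  0.084   0.0313] 15.713402931420552
[0.499  0.2067 0.126 ] [ 0.4558  0.2522 -7.1846] 32.3667
```

It slides freely. I feel sideways for both groove walls to confirm it is in the groove, centre it, and continue down.

Run:
```python
from fit import *
gx,gy,zh=np.load('ins.npy');x,y,z=ctrl.current_tool_pos()
e=[]
for s in(1,-1):
    h=ctrl.move_l([x+s*.005,y,z],vel=.008,contact_N=4);e.append(ctrl.current_tool_pos()[0]);print(h,e[-1]-x,ctrl.current_contact_force())
    ctrl.move_l([x,y,z],vel=.02)
m=np.mean(e);print('centre',m)
if abs(e[0]-e[1])<.006:
    ctrl.move_l([m,y,z],vel=.01)
    h=ctrl.move_l([m,y,zh+.008],vel=.025,contact_N=6)
    t=ctrl.current_tool_pos();print(h,t,t[2]-zh,ctrl.current_contact_force())
    if not h:
        h=ctrl.move_l([m,y,zh-.004],vel=.008,contact_N=5);ctrl.sleep(.2)
        t=ctrl.current_tool_pos();print(h,t,t[2]-zh,ctrl.current_contact_force(),ctrl.current_wrist_torque(),ctrl.current_grip_width()*91)
print(ctrl.current_t())
```

```text
True 0.0007763761356019971 [-0.6449  0.3994 -6.2445]
True -0.00035006820367750047 [ 4.0752 -0.1101 -5.225 ]
centre 0.4991821527835212
False [0.4992 0.2067 0.0741] 0.008098164510958947 [ 0.4098 -0.1056 -6.1859]
True [0.4992 0.2067 0.066 ] 4.093635711667487e-05 [-0.0198 -0.3607  7.545 ] [0.0039 0.0788 0.0345] 16.264092310866367
37.1917
```

Run:
```python
from fit import *
ctrl.command_gripper(0.6);ctrl.sleep(.2);print(ctrl.current_contact_force())
x,y,z=ctrl.current_tool_pos();ctrl.move_l([x,y,.2],vel=.08,contact_N=10)
print(ctrl.current_tool_pos())
yaw=np.degrees(np.load('rack.npy')[2])
ctrl.goto([.53,.16,.27],down(yaw));A=shot('fA')
a=cv2.resize(A[40:240,190:450],(520,400))
ctrl.goto([.45,.0,.35],down(yaw))
b=cv2.resize(ctrl.read_camera('side')[80:300,240:450],(280,293));c=cv2.resize(ctrl.read_camera('scene')[100:360,180:500],(280,227))
o=np.zeros((520,800,3),np.uint8);o[:400,:520]=a;o[:293,520:]=b;o[293:,520:]=c
cv2.imwrite('pics/m6.png',o);print(ctrl.current_t(),ctrl.current_contact_force())
```

```text
[ 0.3237 -0.3879 -0.1267]
[0.4981 0.2064 0.1996]
41.3667 [ 0.8525 -0.0566 -0.9468]
```

View pics/m6.png

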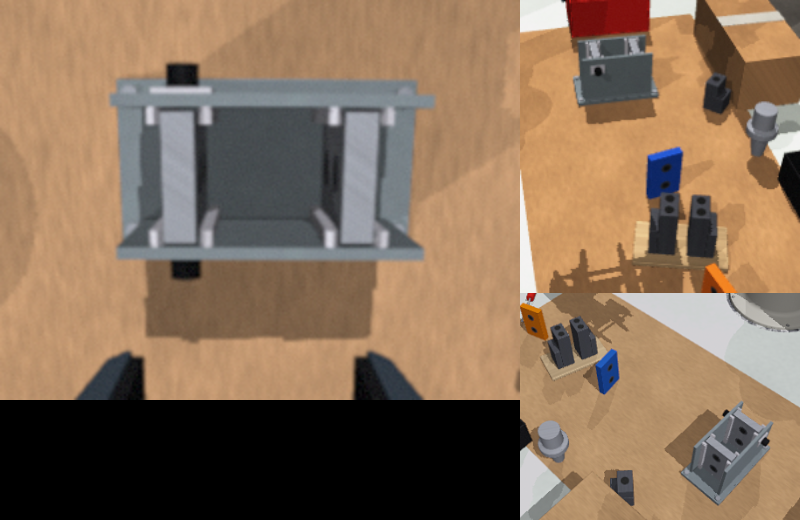

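The plate sits in the left bay between its ribs at (178,177), flush with the walls like the spare at (360,177). Both jaws are still on the board.

```bash
python3 -c "
from bench import ctrl
print(ctrl.sign_off())"
```

```text
the job is handed in; nothing more can be done
None
```

The plate is fully home in the rack's empty bay and released, the two jaws and the spare plate still stand in place in the last pictures, and I handed the job in at about 41 s of the 72 s allowed.

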